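Add the second slotted weight to the relay test jig

TASK

The test jig needs its second weight: take the loose slotted weight that matches the one already on the jig's weight hanger and slide it onto the stem, under its brass head, so that it lies flat and centred on top of the first, with its slot pointing the opposite way to the first one's slot so that neither can slide off. Let go and leave both resting there.

Things in the scene. Friction and masses are not known exactly. Their poses are not given: they have to be found in the camera images.
- weight: Loose steel slotted disc, 72 mm across, 14 mm thick, 0.24-0.42 kg, flat on a 2 mm mat; not the smaller slotted disc (46 mm) or closed ring nearby. Origin: disc centre, underside; own +x points out of the slot's mouth, z up. Slot 20 mm wide from x = -7 mm (closed end), flaring from x = 24 to about 29 mm at the rim. Rim flats facing +y and -y, 60 mm apart, 40 mm long: grip there.
- weight_mouth (a point): Middle of the loose weight's slot mouth: 36 mm from its centre along own +x, 7 mm above its underside.
- loaded_weight: The weight already on the hanger, same shape as the loose one, lying free on the hanger's plate with the stem at its centre. Same origin and axes: own +x points out of its slot; its top face is 14 mm above its origin.
- hanger_plate (a point): Centre of the top of the weight hanger's dark round plate (80 mm across, 94 mm above the bench), on the stem axis. Rigid, on a jig fixed to the bench (base 120 x 110 mm). Upright stem 8 mm thick; brass head on it 26 mm across, too wide for the slots, its underside 56 mm and top 66 mm above this point: weights go on from the side.
Not all that is in view belongs to the job. What is shaped like the part that bears hanger_plate but green is not meant.

How it is judged:
At the end, for the whole second after the job is handed in: First weight on the hanger plate (4 mm), second flat on it (underside 10 to 18 mm above the first's), both centred on the stem within 12 mm, tilt under 0.1 rad, at rest; the second's mouth point at least 18 mm past the first's centre, away from its slot (about 60 degrees either side of opposite) (horizontal distance between each of weight, loaded_weight and hanger_plate below 0.012 m and z of weight in the frame of loaded_weight between 0.01 and 0.018 m and angle between each of weight, loaded_weight's own z axis and vertical below 0.1 rad and x of weight_mouth in the frame of loaded_weight below -0.018 m and z of loaded_weight in the frame of hanger_plate below 0.004 m and linear speed of each of weight, loaded_weight below 0.02 m/s); the robot touches nothing.
It also fails if it takes over 38 s, if anything falls off the work surface, if the arm or the gripper's body presses on something with over 40 N, if the wrist force passes 120 N, or if a joint passes its speed limit or range.

ROBOT

A 6-joint arm with a two-finger parallel gripper is mounted at the origin on the work surface. World frame = base frame: x ahead of the robot, y to its left, z up, the work surface at z = 0. Lengths are in m, angles in rad, forces in N, time in s.
With the tool pointing down it reaches from about 0.4 to 0.825 m from the base axis. Payload 7 kg.
Tool frame: the origin (TCP) lies midway between the tips of the shut fingers; the grasp point (between the pads) lies hold_point_z behind it (hold_point_z is the distance from the TCP to the grasp point, in m); z points along the fingers, y is the line along which they close (so a half turn about z gives the same grasp; the last joint's range is limited). The gripper opens to 88 mm and grips with 3 to 60 N. Pads are 19 mm wide; open, the fingers measure 130 mm over their backs; the gripper's body (78 mm by 193 mm) begins 47 mm behind the grasp point.
Start: joints at [1.562, 0.359, 0.012, 0, -1.224, -0.288], TCP at [0.197, 0.645, 0.227] pointing down, gripper open.
Joint ranges: [-3.07, 3.07], [-1.43, 2.12], [-1.02, 1.25], [-3.03, 1.67], [-3.05, -0], [-3.03, 3.03]. Speed limits (rad/s): [2.39, 2.39, 3.01, 3.14, 3.14, 3.14].

INTERFACE

Orientations are given as [roll, pitch, yaw] about the fixed x, y, z axes, in that order (R = Rz(yaw) Ry(pitch) Rx(roll)).
In Python, from station import * gives the robot as it stands.
- The arm moves only by the tool apply_moves, never from a script. Its argument "steps" is a list of rows, each an object with "translation": the shift along the world's x, y, z scaled (see below), a list of three; "rotation": the turn, a rotation vector about the world's x, y, z scaled (see below), a list of three. A call has exactly 10 rows; each row is the pose to reach, as a shift and turn from the pose commanded when the call began; what a row does not reach only later rows make up. The controller multiplies each number of a shift by 250 mm and each number of a turn by 30 degrees. A row lasts 1/12 s, in which the tool goes at most 41.7 mm and 7.16 degrees, less where a joint would pass 70% of its speed; a pose out of reach is approached as far as the arm can. A call with a number of a shift or a turn outside -1 to 1 is refused whole. A call with a gripper value outside its range is refused whole. "jaw" is the closure, from -1 (fully open) to 1 (shut), so that 0 is half open, set as the call begins (left out, the last holds). The fingers move at their own pace and stop on an object; "newtons" is the grip in N (left out, the last holds). Time passes only in rows, so rows that repeat a pose let the fingers close, or fill a call up. It gives the time, the measured TCP pose, the force, the opening and the grip force at its end, in the units of the state.
- get_state(): the state, without advancing time (a new reading comes with each control period).
- grab_frame(name): name is "side" or "top" or "wrist"; returns the picture (400x640x3 uint8, blue, green, red); there is no depth.
- camera_model(name): a dict with "fx", "fy", "cx", "cy" (pixels), "xyz" and "rotation" of the camera in the world. Camera axes: x right, y down, z forward; pixel columns grow to the right and rows downward; lengths in m; the calibration is good to about 2 mm. A picture is of the moment at which its call begins: read the wrist's pose just before it. camera_model takes no time and is no camera call; for the wrist camera it gives the pose at the moment of the call.
- job_done(): hands the job in; it is judged then, once.
The state is a dict: "t": time; "q": joint angles; "qd": joint speeds; "joint_efforts": joint torques, N m; "eef_pos": TCP position; "ee_rot": TCP orientation; "force": force on the tool from outside, world axes, zero at the start; "moment": the same for the moment, N m; "width": finger opening in m; "gripper_force": force on a finger pad.
Only numpy, scipy, OpenCV 4.12 (cv2) and the standard library are available. Lean on these libraries where they do the work, as an engineer would, in place of code of your own. Each camera call takes 0.05 s, during which the arm holds its last target. There are 200 camera calls.

## Working session

There is one attempt and no reset: what is moved stays moved. The work goes in short steps, Python scripts to look and compute and a tool call to move; the robot and the scene stay as the last step left them, time stands still between calls to the robot, and variables do not carry over. Pictures are saved under pics/ and viewed, at most 10 in all, crops included, and the job is handed in when it is done.

Besides the shell and the picture viewer there is one more tool, called as a command line: name --argument value ..., lists and objects as JSON in quotes. apply_moves: Moves the arm, as the interface text tells. Shifts and turns lie within -1 to 1; 1 stands for 250 mm of shift or 30 degrees of turn. Its arguments: {"type":"object","properties":{"steps":{"type":"array"},"jaw":{"type":"number"},"newtons":{"type":"number"}},"required":["steps"]}

```bash
mkdir -p pics; ls
python3 - <<'E'
from station import *
import cv2
s=get_state();print({k:s[k] for k in('t','q','eef_pos','ee_rot','width')}, s.get('hold_point_z'))
import station;print([n for n in dir(station) if 'hold' in n.lower()], getattr(station,'hold_point_z',None))
for n in('side','top','wrist'):
    m=camera_model(n);print(n,m);cv2.imwrite(f'pics/{n}0.png',grab_frame(n))
E
```

```text
pics
{'t': 0.0, 'q': array([ 1.56209663e+00,  3.59374239e-01,  1.10357717e-02, -3.68204905e-04,
       -1.22408917e+00, -2.88123845e-01]), 'eef_pos': array([0.19728777, 0.64499982, 0.22561756]), 'ee_rot': array([ 3.13993022e+00, -1.31725518e-04, -2.96948829e-01]), 'width': 0.08779216419272849} None
['hold_point_z'] 0.0188
side {'fx': 430.05601555494377, 'fy': 430.05601555494377, 'cx': 317.85186272020246, 'cy': 193.67664305077926, 'xyz': array([-0.07306963, -0.60219358,  0.75959412]), 'rotation': array([-2.21772173, -0.01709451, -0.60253141])}
top {'fx': 497.69140807652263, 'fy': 497.69140807652263, 'cx': 320.2175829718557, 'cy': 195.81832461174207, 'xyz': array([0.18859202, 0.1406185 , 1.46081774]), 'rotation': array([-2.95044578, -0.00743173, -1.56896603])}
wrist {'fx': 349.1677918613413, 'fy': 349.1677918613413, 'cx': 321.67127483874395, 'cy': 197.00871041369348, 'xyz': array([0.27362628, 0.6217329 , 0.38335542]), 'rotation': array([ 2.84073912e+00, -1.99021920e-03, -1.86695399e+00])}
```

View pics/top0.png

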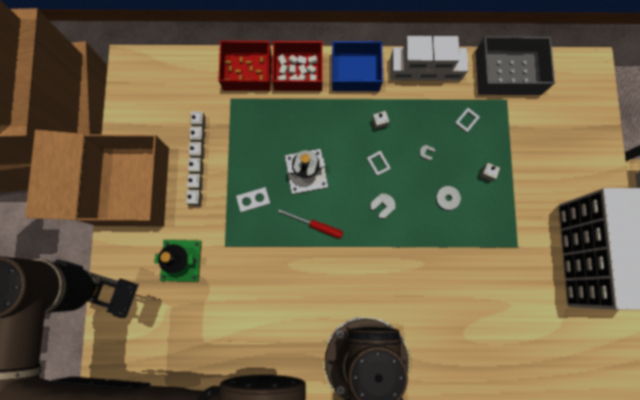

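View pics/side0.png

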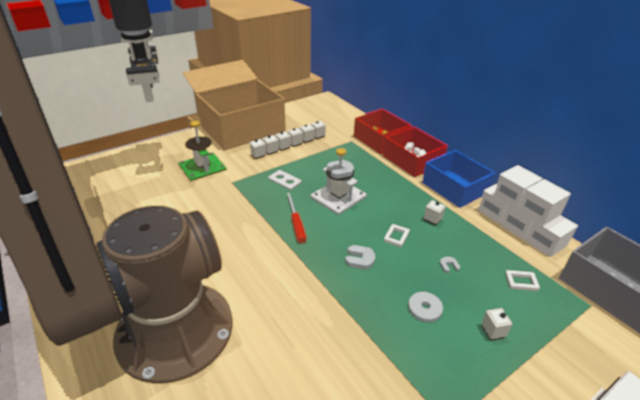

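The top view shows the loose weight at about (383,206) and the jig with its brass head at about (305,158). The decoy is green, at (180,260). The side view agrees: weight at (360,257), brass head at (341,153). Next I'll measure these and crop in.

```bash
cat > h.py <<'E'
from station import *
import numpy as np, cv2
from scipy.spatial.transform import Rotation as Ro
def cam(n): return camera_model(n)
def ray(m,uv):
    uv=np.atleast_2d(uv).astype(float)
    d=np.c_[(uv[:,0]-m['cx'])/m['fx'],(uv[:,1]-m['cy'])/m['fy'],np.ones(len(uv))]
    return d@Ro.from_euler('xyz',m['rotation']).as_matrix().T
def plane(m,uv,z):
    d=ray(m,uv); return m['xyz']+d*((z-m['xyz'][2])/d[:,2])[:,None]
def proj(m,p):
    c=(np.atleast_2d(p)-m['xyz'])@Ro.from_euler('xyz',m['rotation']).as_matrix()
    return np.c_[c[:,0]/c[:,2]*m['fx']+m['cx'],c[:,1]/c[:,2]*m['fy']+m['cy']]
def tri(ms,uvs):
    A=np.zeros((3,3));b=np.zeros(3)
    for m,uv in zip(ms,uvs):
        d=ray(m,uv)[0];d/=np.linalg.norm(d);P=np.eye(3)-np.outer(d,d);A+=P;b+=P@m['xyz']
    return np.linalg.solve(A,b)
E
python3 - <<'E'
from h import *
ms={n:cam(n) for n in('top','side')};im={n:cv2.imread(f'pics/{n}0.png') for n in ms}
box={'top':(355,185,415,225),'side':(335,235,385,280)}
bh={'top':(285,140,325,180),'side':(325,140,360,165)}
br=[]
for n in ms:
    x0,y0,x1,y1=box[n];hsv=cv2.cvtColor(im[n][y0:y1,x0:x1],cv2.COLOR_BGR2HSV)
    mk=((hsv[...,1]<70)&(hsv[...,2]>90)).astype('uint8')
    c=max(cv2.findContours(mk,0,1)[0],key=cv2.contourArea)[:,0]+[x0,y0]
    p=plane(ms[n],c,.016)[:,:2]
    (cx,cy),r=cv2.minEnclosingCircle(p.astype('f4'));cen=p.mean(0)
    M=cv2.moments(c.astype('f4'));
    g=plane(ms[n],[[M['m10']/M['m00'],M['m01']/M['m00']]],.016)[0,:2]
    print(n,'circ',cx,cy,r,'centroid',g,'slotdir',np.degrees(np.arctan2(cy-g[1],cx-g[0])))
    x0,y0,x1,y1=bh[n];hsv=cv2.cvtColor(im[n][y0:y1,x0:x1],cv2.COLOR_BGR2HSV)
    mk=((hsv[...,0]>10)&(hsv[...,0]<28)&(hsv[...,1]>120)&(hsv[...,2]>90)).astype('uint8')
    k,l,st,ce=cv2.connectedComponentsWithStats(mk);i=1+np.argmax(st[1:,4]);u=ce[i]+[x0,y0];print(n,'brass',u,st[i]);br.append(u)
P=tri(list(ms.values()),br);print('brass',P)
a=cv2.resize(im['top'][140:230,270:420],None,fx=5,fy=5,interpolation=2)
cv2.imwrite('pics/c1.png',a)
b=cv2.resize(im['side'][140:275,300:390],None,fx=4.4,fy=4.4,interpolation=2)
cv2.imwrite('pics/c2.png',b)
E
```

```text
top circ 0.4409727156162262 -0.053851887583732605 0.03867696225643158 centroid [ 0.44360583 -0.05644788] slotdir 135.4066742209775
top brass [304.73684211 158.33333333] [16 14  8  9 57]
side circ 0.4374556839466095 -0.0588395930826664 0.04363271966576576 centroid [ 0.43763524 -0.06106449] slotdir 94.61398949723743
side brass [340.80392157 151.23529412] [12  8  9  7 51]
brass [0.54568736 0.17283596 0.15585646]
```

View pics/c1.png

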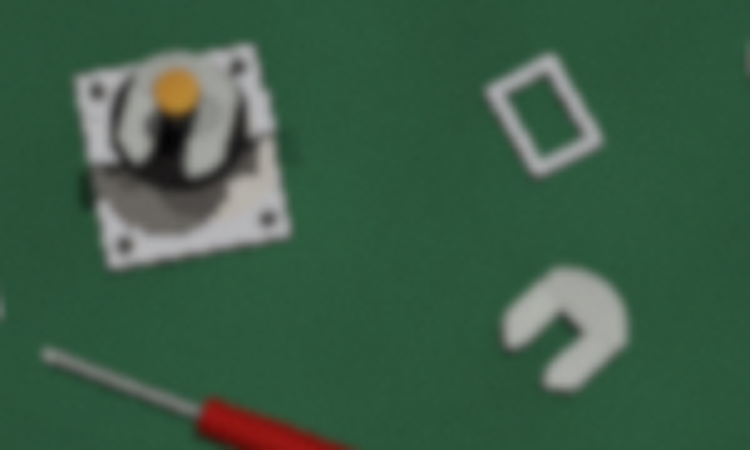

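View pics/c2.png

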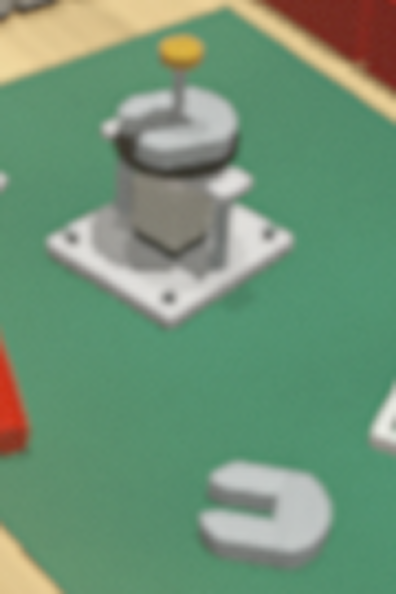

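Crop 1 shows the loose slot opening towards the lower left of the image, at a yaw of about 135°. The loaded slot opens image-down, towards the robot at about 180°. Crop 2 confirms this, and the brass head triangulates to z≈0.156, as it should. I'll fly past the jig for a close look.

apply_moves --steps '[{"translation":[0.1,-0.1,0.02],"rotation":[0,0,-0.12]},{"translation":[0.2,-0.21,0.05],"rotation":[0,0,-0.25]},{"translation":[0.3,-0.32,0.1],"rotation":[0,0,-0.4]},{"translation":[0.4,-0.43,0.1],"rotation":[0,0,-0.55]},{"translation":[0.5,-0.54,0.1],"rotation":[0,0,-0.7]},{"translation":[0.6,-0.65,0.1],"rotation":[0,0,-0.85]},{"translation":[0.7,-0.76,0.1],"rotation":[0,0,-0.93]},{"translation":[0.77,-0.86,0.1],"rotation":[0,0,-0.93]},{"translation":[0.82,-0.94,0.1],"rotation":[0,0,-0.93]},{"translation":[0.86,-1.0,0.1],"rotation":[0,0,-0.93]}]' --jaw -1

```text
t: 0.98
eef_pos: [0.4133, 0.3933, 0.2515]
ee_rot: [3.141, -0.0, -0.785]
force: [0.3, 0.5, 0.7]
width: 0.0874
gripper_force: 0.0
```

apply_moves --steps '[{"translation":[0.05,-0.12,0],"rotation":[0,0,0]},{"translation":[0.1,-0.24,0],"rotation":[0,0,0]},{"translation":[0.15,-0.36,0],"rotation":[0,0,0]},{"translation":[0.2,-0.48,0],"rotation":[0,0,0]},{"translation":[0.25,-0.58,0],"rotation":[0,0,0]},{"translation":[0.3,-0.66,0],"rotation":[0,0,0]},{"translation":[0.35,-0.74,0],"rotation":[0,0,0]},{"translation":[0.4,-0.8,0],"rotation":[0,0,0]},{"translation":[0.4,-0.8,0],"rotation":[0,0,0]},{"translation":[0.4,-0.8,0],"rotation":[0,0,0]}]'

```text
t: 1.82
eef_pos: [0.5126, 0.1946, 0.2512]
ee_rot: [3.141, 0.0, -0.786]
force: [-0.4, 0.8, -0.1]
width: 0.0874
gripper_force: 0.0
```

Run:
```python
from h import *
s=get_state();m=cam('wrist');f=grab_frame('wrist');cv2.imwrite('pics/w1.png',f)
np.save('w1.npy',m,allow_pickle=True)
print(s['t'],s['eef_pos'],s['ee_rot'],m['xyz'],m['rotation'],proj(m,[[.5457,.1728,.155],[.5457,.1728,.108]]))
```

```text
1.8167 [0.51264394 0.19455737 0.25119925] [ 3.14090830e+00  2.12769049e-04 -7.85871540e-01] [0.5689388  0.13764793 0.40882564] [ 2.84063852e+00 -1.08995251e-03 -2.35591631e+00] [[309.72539138 147.90853533]
 [311.45585718 139.02568971]]
```

View pics/w1.png

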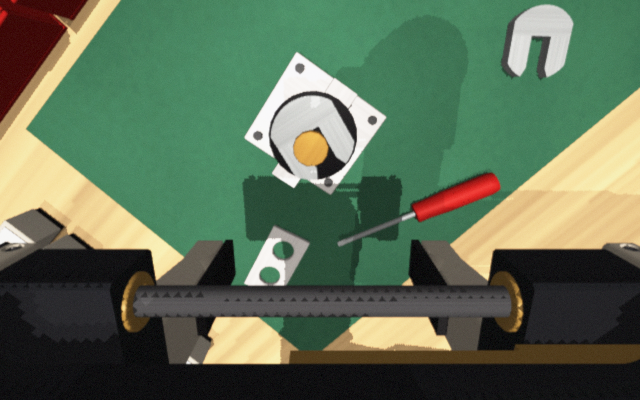

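The wrist view shows the jig clearly: brass head at (310,148), with the loaded weight under it. The loose weight is at (540,42). I'll crop and measure both.

Run:
```python
from h import *
m=np.load('w1.npy',allow_pickle=True).item();f=cv2.imread('pics/w1.png');hsv=cv2.cvtColor(f,cv2.COLOR_BGR2HSV)
mk=((hsv[...,0]>10)&(hsv[...,0]<28)&(hsv[...,1]>120)&(hsv[...,2]>90)).astype('uint8')
mk[:, :280]=0;mk[:,345:]=0;mk[:110]=0;mk[185:]=0
c=max(cv2.findContours(mk,0,1)[0],key=cv2.contourArea)[:,0]
p=plane(m,c,.160).astype('f4')[:,:2];print('brass',cv2.minEnclosingCircle(p),plane(m,[mk.nonzero()[1].mean(),mk.nonzero()[0].mean()],.160))
# loose
g=((hsv[...,1]<40)&(hsv[...,2]>150)).astype('uint8')
l=g.copy();l[:, :495]=0;l[85:]=0
c=max(cv2.findContours(l,0,1)[0],key=cv2.contourArea)[:,0];p=plane(m,c,.016).astype('f4')[:,:2]
ce,r=cv2.minEnclosingCircle(p);g0=plane(m,[l.nonzero()[1].mean(),l.nonzero()[0].mean()],.016)[0]
print('loose',ce,r,g0,np.degrees(np.arctan2(ce[1]-g0[1],ce[0]-g0[0])), cv2.minAreaRect(p))
# rectified views: 2 px/mm, right = +x, up=+y
def rect(cx,cy,z,h=.05):
    q=[[cx-h,cy+h,z],[cx+h,cy+h,z],[cx+h,cy-h,z],[cx-h,cy-h,z]]
    H=cv2.getPerspectiveTransform(proj(m,q).astype('f4'),np.float32([[0,0],[399,0],[399,399],[0,399]]))
    a=cv2.warpPerspective(f,H,(400,400),flags=2)
    cv2.line(a,(200,190),(200,210),(0,0,255),1);cv2.line(a,(190,200),(210,200),(0,0,255),1);return a
cv2.imwrite('pics/r1.png',np.hstack([rect(.5457,.1728,.108),rect(.441,-.0555,.016)]))
```

```text
Traceback (most recent call last):
cv2.error: OpenCV(4.12.0) /io/opencv/modules/imgproc/src/shapedescr.cpp:201: error: (-215:Assertion failed) count >= 0 && (depth == CV_32F || depth == CV_32S) in function 'minEnclosingCircle'
```

```bash
cat > meas.py <<'E'
from h import *
m=np.load('w1.npy',allow_pickle=True).item();f=cv2.imread('pics/w1.png');hsv=cv2.cvtColor(f,cv2.COLOR_BGR2HSV)
C=lambda p:cv2.minEnclosingCircle(np.ascontiguousarray(p[:,:2],dtype='f4'))
mk=((hsv[...,0]>10)&(hsv[...,0]<28)&(hsv[...,1]>120)&(hsv[...,2]>90)).astype('uint8')
mk[:, :280]=0;mk[:,345:]=0;mk[:110]=0;mk[185:]=0
c=max(cv2.findContours(mk,0,1)[0],key=cv2.contourArea)[:,0]
print('brass',C(plane(m,c,.160)),plane(m,[mk.nonzero()[1].mean(),mk.nonzero()[0].mean()],.160))
g=((hsv[...,1]<40)&(hsv[...,2]>150)).astype('uint8')
l=g.copy();l[:, :495]=0;l[85:]=0
c=max(cv2.findContours(l,0,1)[0],key=cv2.contourArea)[:,0];p=plane(m,c,.016)
ce,r=C(p);g0=plane(m,[l.nonzero()[1].mean(),l.nonzero()[0].mean()],.016)[0]
print('loose',ce,r,g0,np.degrees(np.arctan2(ce[1]-g0[1],ce[0]-g0[0])), cv2.minAreaRect(np.ascontiguousarray(p[:,:2],dtype='f4')))
def rect(cx,cy,z,h=.05):
    q=[[cx-h,cy+h,z],[cx+h,cy+h,z],[cx+h,cy-h,z],[cx-h,cy-h,z]]
    H=cv2.getPerspectiveTransform(proj(m,q).astype('f4'),np.float32([[0,0],[399,0],[399,399],[0,399]]))
    a=cv2.warpPerspective(f,H,(400,400),flags=2)
    cv2.line(a,(200,190),(200,210),(0,0,255),1);cv2.line(a,(190,200),(210,200),(0,0,255),1);return a
cv2.imwrite('pics/r1.png',np.hstack([rect(.5457,.1728,.108),rect(.441,-.0555,.016)]))
E
python3 meas.py
```

```text
brass ((0.5453804135322571, 0.17167238891124725), 0.01284223422408104) [[0.5456444  0.17167102 0.16      ]]
loose (0.4410043954849243, -0.05444499850273132) 0.03615374118089676 [ 0.44490882 -0.05851109  0.016     ] 133.83800881115351 ((0.4418390095233917, -0.05531232804059982), (0.06022367626428604, 0.06830921769142151), 43.19941711425781)
```

View pics/r1.png

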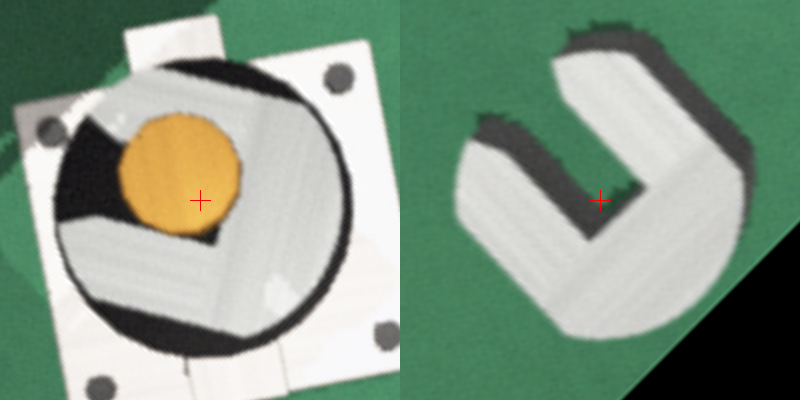

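The sizes check out: the head radius measures 12.8 mm against 13, the disc 36.15 mm against 36, and the flats 60.2 mm against 60.

| Item | x (m) | y (m) | Yaw (deg) |
|---|---|---|---|
| Stem | 0.5455 | 0.1717 | – |
| Loaded weight | on the stem | on the stem | 165.5 |
| Loose weight | 0.441 | −0.0545 | 133.5 |

Now I'll go and grasp it.

apply_moves --steps '[{"translation":[-0.03,-0.12,0],"rotation":[0,0,-0.05]},{"translation":[-0.07,-0.26,0],"rotation":[0,0,-0.05]},{"translation":[-0.11,-0.4,0],"rotation":[0,0,-0.05]},{"translation":[-0.15,-0.54,-0.05],"rotation":[0,0,-0.05]},{"translation":[-0.19,-0.67,-0.15],"rotation":[0,0,-0.05]},{"translation":[-0.23,-0.79,-0.25],"rotation":[0,0,-0.05]},{"translation":[-0.26,-0.9,-0.36],"rotation":[0,0,-0.05]},{"translation":[-0.284,-0.97,-0.48],"rotation":[0,0,-0.05]},{"translation":[-0.284,-0.998,-0.57],"rotation":[0,0,-0.05]},{"translation":[-0.284,-0.998,-0.6],"rotation":[0,0,-0.05]}]'

```text
t: 2.7
eef_pos: [0.4387, -0.0551, 0.0987]
ee_rot: [3.138, 0.003, -0.811]
force: [-0.3, -0.1, 0.0]
width: 0.0875
gripper_force: 0.0
```

Run:
```python
from h import *
s=get_state();m=cam('wrist');f=grab_frame('wrist');cv2.imwrite('pics/w2.png',f)
print(s['t'],s['eef_pos'],np.degrees(s['ee_rot'][2]))
hsv=cv2.cvtColor(f,cv2.COLOR_BGR2HSV);g=((hsv[...,1]<45)&(hsv[...,2]>140)).astype('uint8')
u=proj(m,[.441,-.0545,.016])[0];print(u)
n,l,st,ce=cv2.connectedComponentsWithStats(g)
for i in range(1,n):
    if st[i,4]>300: print(st[i],plane(m,ce[i],.016))
# jig tab height
w1=np.load('w1.npy',allow_pickle=True).item();print('tab',tri([w1,cam('side')],[[287,181],[324.5,169]]))
```

```text
2.7 [ 0.43872231 -0.05507721  0.09872952] -46.488121619737235
[317.47107287 202.43880767]
[470   0  74  15 790] [[ 0.44429735 -0.22733735  0.016     ]]
[ 115   33  104   96 3596] [[ 0.57049745 -0.04696982  0.016     ]]
[ 276  153   85   51 3375] [[ 0.45291666 -0.06732351  0.016     ]]
tab [0.5314929  0.22276404 0.0761452 ]
```

View pics/w2.png

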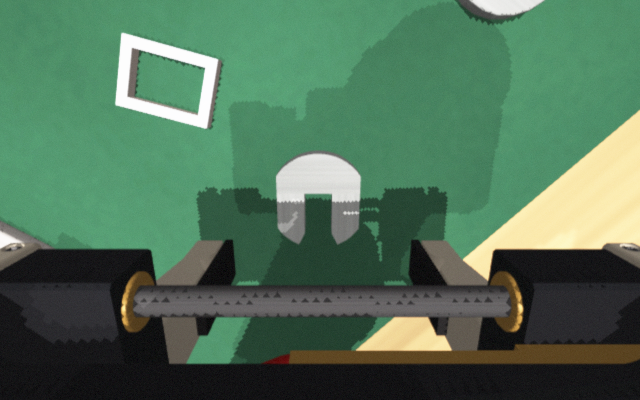

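The weight is centred between the fingers: columns 276–361, with its centre predicted at (317,202). The jig's tab is at z≈0.076, below the finger path. Descending and gripping.

apply_moves --steps '[{"translation":[0,0,-0.1],"rotation":[0,0,0]},{"translation":[0,0,-0.2],"rotation":[0,0,0]},{"translation":[0,0,-0.28],"rotation":[0,0,0]},{"translation":[0,0,-0.33],"rotation":[0,0,0]},{"translation":[0,0,-0.36],"rotation":[0,0,0]},{"translation":[0,0,-0.375],"rotation":[0,0,0]},{"translation":[0,0,-0.385],"rotation":[0,0,0]},{"translation":[0,0,-0.388],"rotation":[0,0,0]},{"translation":[0,0,-0.388],"rotation":[0,0,0]},{"translation":[0,0,-0.388],"rotation":[0,0,0]}]'

```text
t: 3.58
eef_pos: [0.442, -0.0538, 0.0053]
ee_rot: [-3.14, -0.001, -0.81]
force: [0.1, -0.2, 0.0]
width: 0.0879
gripper_force: 0.0
```

apply_moves --steps '[{"translation":[0,0,0],"rotation":[0,0,0]},{"translation":[0,0,0],"rotation":[0,0,0]},{"translation":[0,0,0],"rotation":[0,0,0]},{"translation":[0,0,0],"rotation":[0,0,0]},{"translation":[0,0,0],"rotation":[0,0,0]},{"translation":[0,0,0],"rotation":[0,0,0]},{"translation":[0,0,0],"rotation":[0,0,0]},{"translation":[0,0,0],"rotation":[0,0,0]},{"translation":[0,0,0],"rotation":[0,0,0]},{"translation":[0,0,0],"rotation":[0,0,0]}]' --jaw 1 --newtons 40

```text
t: 4.42
eef_pos: [0.4414, -0.0541, 0.0046]
ee_rot: [3.141, -0.0, -0.81]
force: [0.2, -0.4, 4.1]
width: 0.0597
gripper_force: 40.0
```

The weight is gripped, with an opening of 59.7 mm. I'll lift, then turn by −148° in total while moving to the point before insertion.

apply_moves --steps '[{"translation":[0,0,0.03],"rotation":[0,0,0]},{"translation":[0,0,0.08],"rotation":[0,0,0]},{"translation":[0,0,0.15],"rotation":[0,0,-0.1]},{"translation":[0,0,0.22],"rotation":[0,0,-0.22]},{"translation":[0,0,0.29],"rotation":[0,0,-0.34]},{"translation":[0,0,0.36],"rotation":[0,0,-0.46]},{"translation":[0,0,0.41],"rotation":[0,0,-0.6]},{"translation":[0,0,0.45],"rotation":[0,0,-0.74]},{"translation":[0,0,0.462],"rotation":[0,0,-0.88]},{"translation":[0,0,0.462],"rotation":[0,0,-1]}]'

```text
t: 5.25
eef_pos: [0.4416, -0.0539, 0.1213]
ee_rot: [-3.14, 0.0, -1.337]
force: [0.2, 0.3, -3.3]
width: 0.0598
gripper_force: 40.0
```

apply_moves --steps '[{"translation":[0,0.03,0],"rotation":[0,0,-0.1]},{"translation":[0,0.06,0],"rotation":[0,0,-0.2]},{"translation":[0,0.09,0],"rotation":[0,0,-0.3]},{"translation":[0,0.12,0],"rotation":[0,0,-0.4]},{"translation":[0.01,0.15,0],"rotation":[0,0,-0.5]},{"translation":[0.01,0.18,0],"rotation":[0,0,-0.6]},{"translation":[0.01,0.21,0],"rotation":[0,0,-0.7]},{"translation":[0.02,0.24,0],"rotation":[0,0,-0.8]},{"translation":[0.02,0.27,0],"rotation":[0,0,-0.9]},{"translation":[0.02,0.3,0],"rotation":[0,0,-1]}]'

```text
t: 6.08
eef_pos: [0.446, 0.0213, 0.1201]
ee_rot: [3.141, -0.0, -1.86]
force: [0.0, -0.3, -2.5]
width: 0.0596
gripper_force: 40.0
```

apply_moves --steps '[{"translation":[0,0.03,0],"rotation":[0,0,-0.1]},{"translation":[0,0.06,0],"rotation":[0,0,-0.2]},{"translation":[0.01,0.09,0],"rotation":[0,0,-0.3]},{"translation":[0.01,0.12,0],"rotation":[0,0,-0.4]},{"translation":[0.01,0.15,0],"rotation":[0,0,-0.5]},{"translation":[0.02,0.18,0],"rotation":[0,0,-0.6]},{"translation":[0.02,0.21,0],"rotation":[0,0,-0.7]},{"translation":[0.02,0.24,0],"rotation":[0,0,-0.8]},{"translation":[0.03,0.27,0],"rotation":[0,0,-0.9]},{"translation":[0.03,0.3,0],"rotation":[0,0,-1]}]'

```text
t: 6.92
eef_pos: [0.4537, 0.0963, 0.1201]
ee_rot: [3.141, -0.0, -2.383]
force: [-0.4, 0.4, -2.7]
width: 0.0595
gripper_force: 40.0
```

apply_moves --steps '[{"translation":[0,0.02,0],"rotation":[0,0,-0.1]},{"translation":[0,0.04,0],"rotation":[0,0,-0.2]},{"translation":[0.01,0.06,0],"rotation":[0,0,-0.3]},{"translation":[0.01,0.08,0],"rotation":[0,0,-0.4]},{"translation":[0.01,0.1,0],"rotation":[0,0,-0.5]},{"translation":[0.02,0.12,0],"rotation":[0,0,-0.6]},{"translation":[0.02,0.14,0],"rotation":[0,0,-0.7]},{"translation":[0.02,0.16,0],"rotation":[0,0,-0.8]},{"translation":[0.03,0.18,0],"rotation":[0,0,-0.9]},{"translation":[0.03,0.2,0],"rotation":[0,0,-1]}]'

```text
t: 7.75
eef_pos: [0.4612, 0.1461, 0.1201]
ee_rot: [3.142, -0.001, -2.907]
force: [0.7, 0.8, -2.0]
width: 0.0594
gripper_force: 40.0
```

apply_moves --steps '[{"translation":[0,0.02,0],"rotation":[0,0,-0.12]},{"translation":[0,0.04,0],"rotation":[0,0,-0.24]},{"translation":[0.01,0.06,0],"rotation":[0,0,-0.36]},{"translation":[0.01,0.09,0],"rotation":[0,0,-0.48]},{"translation":[0.01,0.12,0],"rotation":[0,0,-0.6]},{"translation":[0.02,0.14,0],"rotation":[0,0,-0.72]},{"translation":[0.02,0.16,0],"rotation":[0,0,-0.84]},{"translation":[0.028,0.186,0],"rotation":[0,0,-0.93]},{"translation":[0.028,0.186,0],"rotation":[0,0,-0.93]},{"translation":[0.028,0.186,0],"rotation":[0,0,-0.93]}]'

```text
t: 8.58
eef_pos: [0.468, 0.1924, 0.12]
ee_rot: [-3.141, -0.001, 2.894]
force: [0.1, -1.0, -2.7]
width: 0.0598
gripper_force: 40.0
```

Run:
```python
from h import *
s=get_state();print(s['t'],s['eef_pos'],s['ee_rot'],s['width'],s['force'],s['q'])
f=grab_frame('side');w=grab_frame('top')
a=cv2.resize(f[105:215,270:400],None,fx=4,fy=4,interpolation=2);b=cv2.resize(w[120:230,250:318],None,fx=4,fy=4,interpolation=2)
cv2.imwrite('pics/p1.png',np.hstack([a,b]))
```

```text
8.5833 [0.46804042 0.19236887 0.11998388] [-3.14113244e+00 -5.48565137e-04  2.89377187e+00] 0.05977245651176211 [ 0.13731609 -1.01164138 -2.68839938] [ 7.78520082e-01  1.81926267e-01 -5.00557119e-01 -2.97354343e-04
 -8.88990768e-01 -2.59694959e+00]
```

View pics/p1.png

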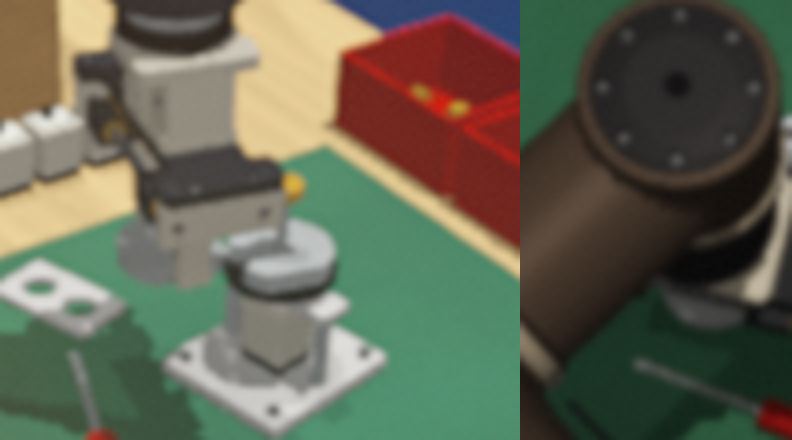

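The side view shows the disc level, held just above the loaded weight's height, with its closed end towards the robot. The near finger is at crop (215,245). Now I'll slide it on along yaw −14.5°.

apply_moves --steps '[{"translation":[0.03,-0.008,0],"rotation":[0,0,0]},{"translation":[0.07,-0.018,0],"rotation":[0,0,0]},{"translation":[0.11,-0.029,0],"rotation":[0,0,0]},{"translation":[0.15,-0.04,0],"rotation":[0,0,0]},{"translation":[0.18,-0.048,0],"rotation":[0,0,0]},{"translation":[0.21,-0.056,0],"rotation":[0,0,0]},{"translation":[0.24,-0.064,0],"rotation":[0,0,0]},{"translation":[0.27,-0.072,0],"rotation":[0,0,0]},{"translation":[0.295,-0.078,0],"rotation":[0,0,0]},{"translation":[0.31,-0.082,0],"rotation":[0,0,0]}]'

```text
t: 9.52
eef_pos: [0.5468, 0.1717, 0.1199]
ee_rot: [-3.141, 0.0, 2.892]
force: [0.2, 0.5, -1.7]
width: 0.0594
gripper_force: 40.0
```

Run:
```python
from h import *
s=get_state();print(s['t'],s['eef_pos'],s['ee_rot'],s['width'],s['force'],s['moment'])
f=grab_frame('side');w=grab_frame('wrist')
a=cv2.resize(f[105:215,290:390],None,fx=4,fy=4,interpolation=2);b=cv2.resize(w[100:400,170:470],(400,440),interpolation=2)
cv2.imwrite('pics/p2.png',np.hstack([a,b]))
```

```text
9.5167 [0.5467585  0.17172824 0.11994412] [-3.14149563e+00  1.12275287e-05  2.89165065e+00] 0.05938954173102803 [ 0.17549018  0.54287886 -1.74033853] [ 0.00968405 -0.21286466 -0.00060873]
```

View pics/p2.png

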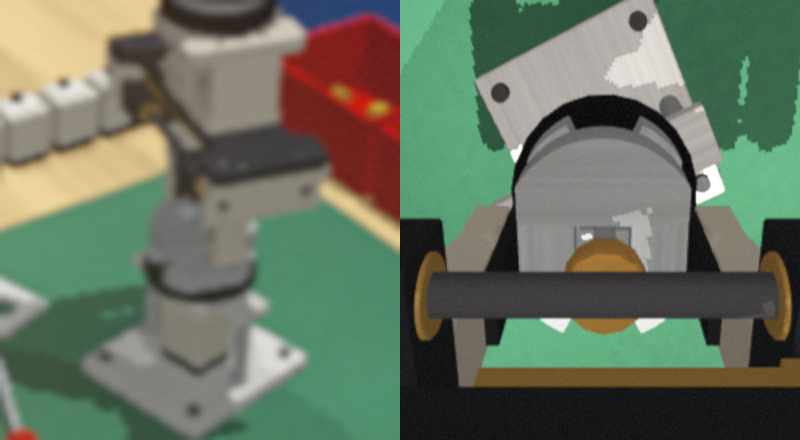

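The wrist view shows the weight on the stem, with the brass head centred over the slot and its flats in line with the loaded weight. No contact force shows. Lowering.

apply_moves --steps '[{"translation":[0,0,-0.006],"rotation":[0,0,0]},{"translation":[0,0,-0.012],"rotation":[0,0,0]},{"translation":[0,0,-0.018],"rotation":[0,0,0]},{"translation":[0,0,-0.024],"rotation":[0,0,0]},{"translation":[0,0,-0.028],"rotation":[0,0,0]},{"translation":[0,0,-0.032],"rotation":[0,0,0]},{"translation":[0,0,-0.035],"rotation":[0,0,0]},{"translation":[0,0,-0.036],"rotation":[0,0,0]},{"translation":[0,0,-0.036],"rotation":[0,0,0]},{"translation":[0,0,-0.036],"rotation":[0,0,0]}]'

```text
t: 10.45
eef_pos: [0.5459, 0.172, 0.1111]
ee_rot: [3.142, 0.0, 2.892]
force: [-0.2, 0.2, -2.2]
width: 0.0597
gripper_force: 40.0
```

apply_moves --steps '[{"translation":[0,0,-0.001],"rotation":[0,0,0]},{"translation":[0,0,-0.002],"rotation":[0,0,0]},{"translation":[0,0,-0.003],"rotation":[0,0,0]},{"translation":[0,0,-0.003],"rotation":[0,0,0]},{"translation":[0,0,-0.003],"rotation":[0,0,0]},{"translation":[0,0,-0.003],"rotation":[0,0,0]},{"translation":[0,0,-0.003],"rotation":[0,0,0]},{"translation":[0,0,-0.003],"rotation":[0,0,0]},{"translation":[0,0,-0.003],"rotation":[0,0,0]},{"translation":[0,0,-0.003],"rotation":[0,0,0]}]'

```text
t: 11.28
eef_pos: [0.546, 0.172, 0.1107]
ee_rot: [3.141, 0.0, 2.892]
force: [-2.9, -0.5, 5.4]
width: 0.0595
gripper_force: 40.0
```

Contact: Fz went from −2.2 to +5.4 N, so the weight is resting. Releasing, then straight up.

apply_moves --steps '[{"translation":[0,0,0],"rotation":[0,0,0]},{"translation":[0,0,0],"rotation":[0,0,0]},{"translation":[0,0,0],"rotation":[0,0,0]},{"translation":[0,0,0],"rotation":[0,0,0]},{"translation":[0,0,0],"rotation":[0,0,0]},{"translation":[0,0,0],"rotation":[0,0,0]},{"translation":[0,0,0],"rotation":[0,0,0]},{"translation":[0,0,0],"rotation":[0,0,0]},{"translation":[0,0,0],"rotation":[0,0,0]},{"translation":[0,0,0],"rotation":[0,0,0]}]' --jaw -1

```text
t: 12.12
eef_pos: [0.5459, 0.172, 0.1103]
ee_rot: [3.142, -0.0, 2.892]
force: [0.5, -0.3, -0.0]
width: 0.0877
gripper_force: 0.0
```

apply_moves --steps '[{"translation":[0,0,0.02],"rotation":[0,0,0]},{"translation":[0,0,0.06],"rotation":[0,0,0]},{"translation":[0,0,0.12],"rotation":[0,0,0]},{"translation":[0,0,0.2],"rotation":[0,0,0]},{"translation":[0,0,0.28],"rotation":[0,0,0]},{"translation":[0,0,0.36],"rotation":[0,0,0]},{"translation":[-0.06,0.01,0.42],"rotation":[0,0,0]},{"translation":[-0.12,0.03,0.46],"rotation":[0,0,0]},{"translation":[-0.16,0.04,0.48],"rotation":[0,0,0]},{"translation":[-0.16,0.04,0.48],"rotation":[0,0,0]}]'

```text
t: 12.95
eef_pos: [0.5052, 0.1825, 0.2327]
ee_rot: [3.139, 0.002, 2.893]
force: [-0.6, -0.7, -0.1]
width: 0.0874
gripper_force: 0.0
```

Run:
```python
from h import *
s=get_state();m=cam('wrist');print(s['t'],s['eef_pos'],s['width'],s['force'])
f=grab_frame('side');w=grab_frame('wrist')
q=np.array([[.4955,.2217,.122],[.5955,.2217,.122],[.5955,.1217,.122],[.4955,.1217,.122]])
H=cv2.getPerspectiveTransform(proj(m,q).astype('f4'),np.float32([[0,0],[399,0],[399,399],[0,399]]))
b=cv2.warpPerspective(w,H,(400,400),flags=2);cv2.drawMarker(b,(200,200),(0,0,255))
a=cv2.resize(f[120:220,295:395],(400,400),interpolation=2)
cv2.imwrite('pics/p3.png',np.hstack([a,b]))
```

```text
12.95 [0.50518157 0.18254148 0.23269929] 0.08739846566693757 [-0.58015123 -0.6648258  -0.12396024]
```

View pics/p3.png

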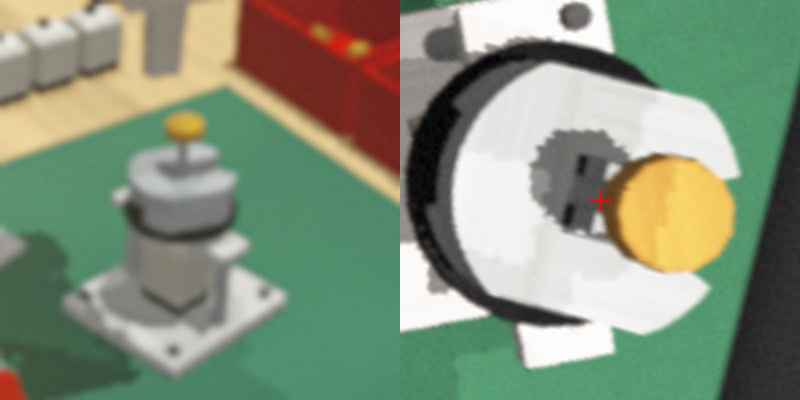

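The side view shows the two weights stacked flat under the head. In the rectified view the new weight's rim is about 37 mm from the stem axis, so it is centred, and its slot points the opposite way to the first one's. Handing in.

```bash
python3 -c "
from station import *
print(job_done())"
```

```text
the job is handed in; nothing more can be done
None
```

The second weight is on the stem under the brass head, lying flat on the first and centred to about 1 mm, with its slot pointing the opposite way; the gripper is clear and the job was handed in at about 13 s, though no verdict came back.

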